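# Fit gasket and inlet flange, then hold the slide throttle half open

### The arm

A 6-joint arm with a two-finger parallel gripper is mounted at the origin on the work surface. World frame = base frame: x ahead of the robot, y to its left, z up, the work surface at z = 0. Lengths are in m, angles in rad, forces in N, time in s.
With the tool pointing down it reaches from about 0.275 to 0.875 m from the base axis. Payload 12.5 kg.
Tool frame: the origin (TCP) lies at the very end of the fingers, on their centre line; the grasp point (between the pads) lies 19 mm behind it; z points along the fingers, y is the line along which they close (so a half turn about z gives the same grasp; the last joint's range is limited). The gripper opens to 85 mm and grips with 20 to 120 N. Pads are 22 mm wide; open, the fingers measure 114 mm over their backs; the gripper's body (76 mm by 85 mm) begins 54 mm behind the grasp point. The pads swing forward as they close: fully open they stand 13 mm farther back than shut.
Start: joints at [1.032, 0.351, 1.652, -0, 1.139, -0.085], TCP at [0.241, 0.494, 0.231] pointing down, gripper open.
Joint ranges: [-2.75, 2.75], [-0.79, 2.1], [0.01, 2.65], [-1.57, 4.71], [0.07, 3.14], [-2.87, 2.87]. Speed limits (rad/s): [2.22, 2.22, 2.79, 3.14, 3.14, 3.14].

### API

Orientations are given as a unit quaternion [x, y, z, w].
In Python, from bench import get_state, snapshot, calibration, sign_off gives the robot as it stands. The module is installed in compiled form; this text tells all that it offers.
- The arm moves only by the tool servo_tool, never from a script. Its argument "series" is a list of rows, each a list of 7 numbers: the finger opening in m, from 0 to 0.0854, then the shift along the tool's x, y, z in m, then the turn, a rotation vector about the tool's x, y, z in rad. In form: [[hand, dx, dy, dz, wx, wy, wz], ...]. A call has 1 to 12 rows; each row shifts and turns the commanded pose from where the row before left it, along the tool's axes as they then stand; what a row does not reach is not made up. A row lasts 1/8 s, in which the tool goes at most 62.5 mm and 10.7 degrees, less where a joint would pass 70% of its speed; a pose out of reach is approached as far as the arm can. A call with a gripper value outside its range is refused whole. The fingers move at their own pace and stop on an object; "force" is the grip in N (left out, the last holds). Time passes only in rows, so rows that do not move let the fingers close. It gives the time, the measured TCP pose, the force, the opening and the grip force at its end, in the units of the state.
- get_state(): the state, without advancing time (a new reading comes with each control period).
- snapshot(name): name is "scene" or "top"; returns the picture (400x640x3 uint8, red, green, blue); there is no depth.
- calibration(name): a dict with "intrinsics" (3x3 intrinsics, pixels), "world_from_camera" (4x4, takes a point from camera to world coordinates). Camera axes: x right, y up, looking along -z (the intrinsics and any distortion apply to the point x, -y, -z); pixel columns grow to the right and rows downward; lengths in m; the calibration is good to about 2 mm. A picture is of the moment at which its call begins. calibration takes no time and is no camera call.
- sign_off(): hands the job in; it is judged then, once.
The state is a dict: "time": time; "q": joint angles; "joint_vel": joint speeds; "effort": joint torques, N m; "position": TCP position; "tool_rot": TCP orientation; "wrist_force": force on the tool from outside, world axes, zero at the start; "wrist_torque": the same for the moment, N m; "width": opening from 0.0 (shut) to 1.0 (fully open); "grasp_force": force on a finger pad.
Only numpy, scipy, OpenCV 4.12 (cv2) and the standard library are available. Lean on these libraries where they do the work, as an engineer would, in place of code of your own. Each camera call takes 0.05 s, during which the arm holds its last target. There are 200 camera calls.

### The job

Lay the flat steel gasket on top of the slide throttle body, lined up with its rectangular top, and set the inlet flange (the plate with the pipe stub, stub up) squarely on the gasket; set both down rather than dropping them, and let go of them. Then draw the sprung shutter back by its upright post to half travel, where the post stands level with the tall middle pair of ribs, and finish while still holding it there, steady, for the flow reading. Do not pull the shutter near fully open at any time, and leave the other things on the bench where they are.

Things in the scene. Friction and masses are not known exactly. Their poses are not given: they have to be found in the camera images.
- fixture: Slide throttle body, fixed to the bench on a dark steel base plate (x -60 to 240 mm, y +-50, 12 mm thick). Origin: on the bench under the centre of the throttle block. Block: 90 mm (x) x 52 mm (y), top 55 mm above the bench, 38 mm vertical bore. Its x axis is the way the shutter opens.
- half_mark (a point): Point between the tall middle pair of ribs, where the post's axis stands at half travel: fixture x = 125 mm, 52 mm above the bench. The ribs (tops 48 mm, tall pair 56 mm) sit on two guide rails (x 45 to 170 mm, y 26 to 36 mm either side, tops 44 mm) that flank the shutter's tongue; low pairs mark closed (x 100) and fully open (x 150).
- canister (a point): Centre of the spring canister beyond the rails: a level cylinder along x, 60 mm long, 28 mm across, its top 48 mm above the bench, centred at fixture x = 202 mm.
- deck (a point): Centre of the throttle block's flat top face (90 x 52 mm), 55 mm above the bench; axes as the fixture's.
- shutter: The sprung shutter: a steel tongue between the rails (top 41 mm above the bench) with an upright grip post. Its origin coincides with the fixture's when closed (as it starts) and moves along the fixture's +x as it opens: 25 mm at half travel, 50 mm fully open. A spring always pulls it closed: about 4 N when closed, 10 N at half, 16 N fully open.
- post_top (a point): Centre of the top of the shutter's grip post, 100 mm above the bench. The post is round, dark steel, 16 mm in diameter, 59 mm tall, standing on the tongue, at fixture x = 100 mm when closed.
- gasket: Flat steel gasket sheet 90 mm (x) x 60 mm (y) x 5 mm with a 42 mm round hole in the middle, about 0.12 kg, loose. Origin: centre of its underside. It starts flat on a wooden rest, 30 mm above the bench, overhanging the rest on all sides.
- flange: Aluminium inlet flange, about 0.22 kg, loose: plate 90 mm (x) x 60 mm (y) x 8 mm with an upright round pipe stub on its middle, 46 mm outside diameter, 4 mm wall, from 8 to 42 mm above its underside. Origin: centre of its underside. It starts flat on a wooden rest, 30 mm above the bench, stub up.
- rest_a: Fixed wooden rest 80 mm (x) x 38 mm (y) x 30 mm under the gasket. Origin: centre of its underside.
- rest_b: Fixed wooden rest, the same size, under the flange.
- spray_can: Bystander: spray can, 60 mm across, 170 mm tall, upright. Origin: centre of its underside.
- grease_jar: Bystander: jar, 68 mm across, 70 mm tall, upright. Origin: centre of its underside.
- spanner: Bystander: spanner 180 mm long, lying flat. Origin: centre of its underside.
- driver: Bystander: screwdriver 190 mm long, lying flat. Origin: centre of its underside.
- bearing: Bystander: steel bearing ring 52 mm across, 16 mm high, lying flat. Origin: centre of its underside.
- bracket: Bystander: dark steel angle bracket 90 x 30 mm, 42 mm high. Origin: centre of its underside.
- socket: Bystander: steel socket, 28 mm across, 38 mm tall, upright. Origin: centre of its underside.
Not all that is in view belongs to the job. What is shaped like the gasket but blue or orange is not meant. Leave any purple look-alike of the flange alone.

How it is judged:
By the outcome, as a careful person would: the job done as asked, in the order asked, and still so for the second after the job is handed in, while the arm keeps its last pose, push and grip.
It also fails if it takes over 67 s, if anything falls off the work surface, if the arm or the gripper's body presses on something with over 40 N, if the wrist force passes 120 N, or if a joint passes its speed limit or range.

## Working session

There is one attempt and no reset: what is moved stays moved. The work goes in short steps, Python scripts to look and compute and a tool call to move; the robot and the scene stay as the last step left them, time stands still between calls to the robot, and variables do not carry over. Pictures are saved under pics/ and viewed, at most 10 in all, crops included, and the job is handed in when it is done.

Besides the shell and the picture viewer there is one more tool, called after "Request:" by a JSON object that holds its "op" and its "data", one argument or row to a line. servo_tool: Moves the arm, as the interface text tells. Its arguments: {"type":"object","properties":{"series":{"type":"array","items":{"type":"array","items":{"type":"number"}}},"force":{"type":"number"}},"required":["series"]}

```bash
mkdir -p pics; python3 - <<'E'
from bench import *
import cv2,numpy as np
for n in("scene","top"):
    im=snapshot(n); cv2.imwrite(f"pics/{n}0.png",im[...,::-1])
    c=calibration(n); print(n,{k:np.round(np.array(v,dtype=float),4).tolist() if not isinstance(v,str) else v for k,v in c.items()})
s=get_state(); print(s)
E
```

```text
scene {'intrinsics': [[395.8013, 0.0, 313.833], [0.0, 395.8013, 200.7662], [0.0, 0.0, 1.0]], 'world_from_camera': [[-0.3913, -0.7511, 0.5317, 1.0838], [0.9202, -0.3229, 0.2211, 0.2437], [0.0056, 0.5758, 0.8176, 0.9524], [0.0, 0.0, 0.0, 1.0]]}
top {'intrinsics': [[507.5709, 0.0, 318.2009], [0.0, 507.5709, 202.8958], [0.0, 0.0, 1.0]], 'world_from_camera': [[0.0128, 0.9827, -0.1848, 0.2984], [-0.9999, 0.0122, -0.0045, 0.003], [-0.0021, 0.1848, 0.9828, 1.2328], [0.0, 0.0, 0.0, 1.0]]}
{'time': 0.1, 'q': array([ 1.03240849e+00,  3.51167401e-01,  1.65232967e+00, -1.09492924e-06,
        1.13907487e+00, -8.45953538e-02]), 'joint_vel': array([-0.00090082, -0.00205861, -0.00159618,  0.00041455, -0.00118489,
        0.00064544]), 'effort': array([ 3.44403506e-04, -5.06843269e+01, -2.91879237e+01, -1.11892855e-04,
        2.76536251e-03,  2.34602243e-05]), 'position': array([0.2409402 , 0.49410904, 0.23083201]), 'tool_rot': array([ 2.24954154e-01,  9.74369226e-01, -4.66232450e-04, -1.49591979e-04]), 'wrist_force': array([-0.6382562 , -0.06706152,  0.23714908]), 'wrist_torque': array([-0.0188788 ,  0.05116928, -0.01354364]), 'grasp_force': 0.0, 'width': 0.9978743170206247}
```

View pics/scene0.png

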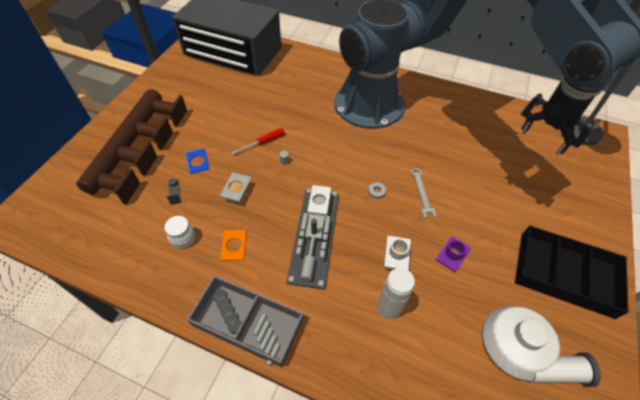

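View pics/top0.png

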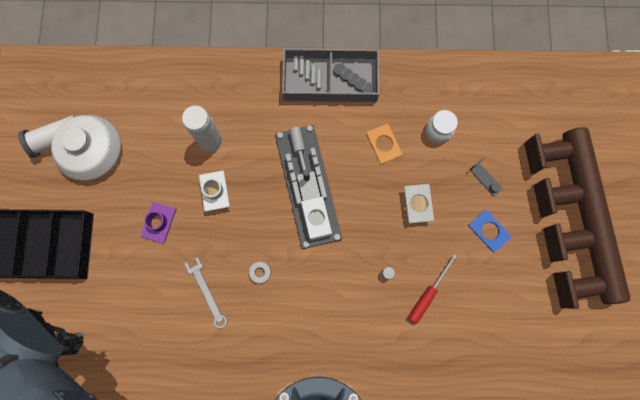

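Candidates in the top view:
- **Gasket:** grey sheet (419,204), blue (490,231) and orange (384,143). The grey steel one fits, because it sits on a wooden rest.
- **Flange:** white/aluminium (214,190) and purple (158,223). The aluminium one fits.
- **Throttle block:** top at (316,217), with the post and canister towards (297,140).

I'll confirm these in one enlarged crop.

```bash
cat > h.py <<'E'
from bench import *
import cv2,numpy as np
def ray(n,u,v,z):
    c=calibration(n);K=np.array(c["intrinsics"]);T=np.array(c["world_from_camera"])
    d=np.linalg.inv(K)@[u,v,1];d=T[:3,:3]@[d[0],-d[1],-d[2]];o=T[:3,3]
    return (o+d*(z-o[2])/d[2])[:2]
def proj(n,p):
    c=calibration(n);K=np.array(c["intrinsics"]);T=np.array(c["world_from_camera"])
    q=T[:3,:3].T@(np.array(p)-T[:3,3]);q=K@[q[0],-q[1],-q[2]];return q[:2]/q[2]
E
python3 - <<'E'
from h import *
im=snapshot("top")[...,::-1]
cv2.imwrite("pics/crop1.png",cv2.resize(im[120:260,180:446],None,fx=3,fy=3,interpolation=cv2.INTER_CUBIC))
hsv=cv2.cvtColor(im.copy(),cv2.COLOR_BGR2HSV)
m=(((hsv[...,1]<70)&(hsv[...,2]>125))*255).astype(np.uint8)
for name,(x0,y0,x1,y1),z in[("gasket",(395,175,445,235),.035),("flange",(195,168,235,218),.038),("block",(296,190,340,245),.055)]:
    s=np.zeros_like(m);s[y0:y1,x0:x1]=m[y0:y1,x0:x1]
    cs=cv2.findContours(s,cv2.RETR_EXTERNAL,cv2.CHAIN_APPROX_NONE)[0];c=max(cs,key=cv2.contourArea)
    w=np.array([ray("top",u,v,z) for u,v in c[:,0]],np.float32)
    r=cv2.minAreaRect(w);b=cv2.boxPoints(r);print(name,np.round(r[0],4),np.round(r[1],4),r[2],c[:,0].min(0),c[:,0].max(0))
E
```

```text
gasket [ 0.5269 -0.2326] [0.0919 0.0614] 6.151575088500977 [404 184] [433 222]
flange [0.5507 0.2608] [0.0929 0.0632] 11.728089332580566 [199 170] [229 211]
block [0.4965 0.02  ] [0.1189 0.0723] 8.53741455078125 [296 190] [331 238]
```

View pics/crop1.png

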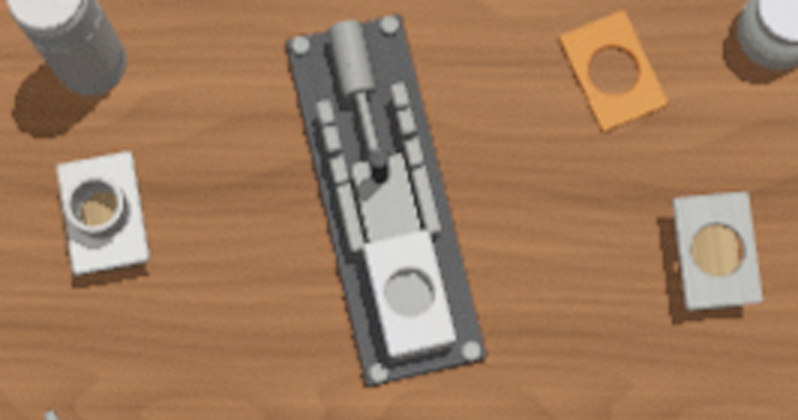

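The crop confirms the grey steel gasket (≈419,204) on its rest and the aluminium flange with white plate (≈214,190) on its rest. The block top is at (≈316,217), and the post top at (≈306,174). Next I'll refine the block pose and work out the first move.

```bash
cat >> h.py <<'E'
from scipy.spatial.transform import Rotation as R
def rect(n,mask,box,z):
    x0,y0,x1,y1=box;s=np.zeros(mask.shape,np.uint8);s[y0:y1,x0:x1]=mask[y0:y1,x0:x1]*255
    c=max(cv2.findContours(s,cv2.RETR_EXTERNAL,cv2.CHAIN_APPROX_NONE)[0],key=cv2.contourArea)
    w=np.array([ray(n,u,v,z) for u,v in c[:,0]],np.float32);(cx,cy),(a,b),t=cv2.minAreaRect(w)
    if a<b:a,b,t=b,a,t-90
    return np.round([cx,cy,a,b,t],4)
def go(p,yaw):  # shift in tool axes to world point p, turn wz (deg total) to put tool y at yaw+90deg (mod 180)
    s=get_state();r=R.from_quat(s["tool_rot"]);d=r.inv().apply(np.array(p)-s["position"])
    y=r.apply([0,1,0]);a=np.degrees(np.arctan2(y[1],y[0]));e=(yaw+90-a+90)%180-90
    print("t",round(s["time"],2),"pos",s["position"].round(4),"shift",d.round(4),"wz",round(-np.radians(e),4),"toolz",r.apply([0,0,1]).round(3))
E
python3 - <<'E'
from h import *
im=snapshot("top");hsv=cv2.cvtColor(im,cv2.COLOR_RGB2HSV)
br=(hsv[...,1]<60)&(hsv[...,2]>200);dk=(hsv[...,1]<90)
print("block",rect("top",br,(296,190,340,245),.055));print("base",rect("top",dk,(270,120,350,250),.012))
print("flange",rect("top",br,(195,168,235,218),.038))
im=snapshot("scene");hsv=cv2.cvtColor(im,cv2.COLOR_RGB2HSV);br=(hsv[...,1]<70)&(hsv[...,2]>190)
print("S block",rect("scene",br,(300,180,335,215),.055))
print("S base",rect("scene",(hsv[...,1]<90),(280,180,345,292),.012))
print("S flange",rect("scene",br,(380,232,415,270),.038))
print("S gasket",rect("scene",(hsv[...,1]<90)&(hsv[...,2]>110),(215,165,255,205),.035))
go([.527,-.2326,.13],6.2)
E
```

```text
block [4.87600e-01 1.33000e-02 8.99000e-02 4.99000e-02 1.43273e+01]
base [ 0.5753  0.0362  0.3054  0.1004 14.3517]
flange [ 0.5518  0.2602  0.0885  0.0589 12.353 ]
S block [4.87600e-01 1.14000e-02 8.96000e-02 5.41000e-02 1.47138e+01]
S base [ 0.5671  0.0324  0.3203  0.0982 14.4023]
S flange [ 0.5554  0.259   0.0956  0.0611 10.8831]
S gasket [ 0.5299 -0.2337  0.093   0.0626  5.7509]
t 0.25 pos [0.241  0.4942 0.231 ] shift [-0.5757 -0.5278  0.1013] wz -0.5619 toolz [-0.    -0.001 -1.   ]
```

Request:
{"op": "servo_tool", "data": {
  "series": [
    [0.085, -0.044, -0.0405, 0, 0, 0, 0],
    [0.085, -0.044, -0.0405, 0, 0, 0, 0],
    [0.085, -0.044, -0.0405, 0, 0, 0, 0],
    [0.085, -0.044, -0.0405, 0, 0, 0, 0],
    [0.085, -0.044, -0.0405, 0, 0, 0, 0],
    [0.085, -0.044, -0.0405, 0, 0, 0, 0],
    [0.085, -0.044, -0.0405, 0, 0, 0, 0],
    [0.085, -0.044, -0.0405, 0, 0, 0, 0],
    [0.085, -0.044, -0.0405, 0, 0, 0, 0],
    [0.085, -0.044, -0.0405, 0, 0, 0, 0],
    [0.085, -0.044, -0.0405, 0, 0, 0, 0],
    [0.085, -0.044, -0.0405, 0, 0, 0, 0]
  ]
}}

```text
time: 1.75
position: [0.503, -0.176, 0.2313]
tool_rot: [0.225, 0.974, 0.0, 0.0]
wrist_force: [0.3, -0.3, 0.3]
width: 0.994
grasp_force: 0.0
```

Request:
{"op": "servo_tool", "data": {
  "series": [
    [0.085, -0.0, 0, 0, 0, 0, -0.187],
    [0.085, -0.0, 0, 0, 0, 0, -0.187],
    [0.085, -0.0, 0, 0, 0, 0, -0.187],
    [0.085, 0, 0, 0, 0, 0, 0]
  ]
}}

```text
time: 2.25
position: [0.5025, -0.1739, 0.2312]
tool_rot: [-0.053, 0.999, 0.0, -0.0]
wrist_force: [-0.4, -1.1, 0.2]
width: 0.997
grasp_force: 0.0
```

```bash
python3 -c "
from h import *
go([.528,-.233,.10],6.0)"
```

```text
t 2.25 pos [ 0.5025 -0.1739  0.2312] shift [-0.0191 -0.0614  0.1312] wz 0.0012 toolz [-0.  0. -1.]
```

Request:
{"op": "servo_tool", "data": {
  "series": [
    [0.085, -0.0095, -0.031, 0.044, 0, 0, 0],
    [0.085, -0.0095, -0.0305, 0.044, 0, 0, 0],
    [0.085, 0, 0, 0.044, 0, 0, 0],
    [0.085, 0, 0, 0.044, 0, 0, 0],
    [0.085, 0, 0, 0.03, 0, 0, 0],
    [0.085, 0, 0, 0.013, 0, 0, 0],
    [0.085, 0, 0, 0, 0, 0, 0]
  ]
}}

```text
time: 3.12
position: [0.528, -0.233, 0.0122]
tool_rot: [-0.053, 0.999, 0.0, -0.0]
wrist_force: [-1.0, -0.8, -0.4]
width: 0.991
grasp_force: 0.0
```

```bash
python3 -c "
from h import *
go([.528,-.233,.012],6.0); print(get_state()['wrist_force'])
im=np.vstack([cv2.resize(snapshot('scene')[150:230,180:290],None,fx=3.5,fy=3.5),cv2.resize(snapshot('top')[165:245,364:474],None,fx=3.5,fy=3.5)])
cv2.imwrite('pics/g1.png',im[...,::-1])"
```

```text
t 3.12 pos [ 0.528  -0.233   0.0122] shift [-0.     -0.      0.0002] wz 0.0005 toolz [-0.001  0.    -1.   ]
[-0.97249563 -0.79301633 -0.40750489]
```

View pics/g1.png

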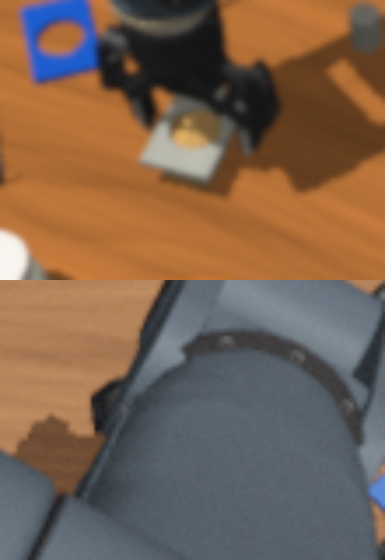

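The fingers straddle the gasket at its mid-length, around (190,130) in the scene crop, with room on both sides. I'll close them.

Request:
{"op": "servo_tool", "data": {
  "series": [
    [0.05, 0, 0, 0, 0, 0, 0],
    [0.05, 0, 0, 0, 0, 0, 0],
    [0.05, 0, 0, 0, 0, 0, 0],
    [0.05, 0, 0, 0, 0, 0, 0],
    [0.05, 0, 0, 0, 0, 0, 0],
    [0.05, 0, 0, 0, 0, 0, 0]
  ],
  "force": 40
}}

```text
time: 3.98
position: [0.5286, -0.2334, 0.0136]
tool_rot: [-0.053, 0.999, -0.0, 0.001]
wrist_force: [-2.8, 1.1, 7.7]
width: 0.689
grasp_force: 41.3
```

Request:
{"op": "servo_tool", "data": {
  "series": [
    [0.05, 0, 0, -0.01, 0, 0, 0],
    [0.05, 0, 0, -0.03, 0, 0, 0],
    [0.05, 0, 0, -0.04, 0, 0, 0],
    [0.05, 0, 0, -0.04, 0, 0, 0],
    [0.05, 0, 0, -0.02, 0, 0, 0],
    [0.05, 0, 0, 0, 0, 0, 0]
  ]
}}

```text
time: 4.72
position: [0.5287, -0.2334, 0.1541]
tool_rot: [-0.054, 0.999, -0.001, 0.001]
wrist_force: [-0.1, -0.5, -0.9]
width: 0.689
grasp_force: 43.5
```

```bash
python3 -c "
from h import *
go([.4877,.013,.152],14.4); s=get_state();print(s['width'],s['grasp_force'],s['wrist_force'])
im=snapshot('scene')[130:230,170:310];cv2.imwrite('pics/g2.png',cv2.resize(im,None,fx=4,fy=4)[...,::-1])"
```

```text
t 4.72 pos [ 0.5287 -0.2334  0.1541] shift [0.0144 0.2494 0.0016] wz -0.1442 toolz [ 0.003 -0.002 -1.   ]
0.6891855097518906 43.520750999450684 [-0.11193715 -0.45806677 -0.90100164]
```

View pics/g2.png

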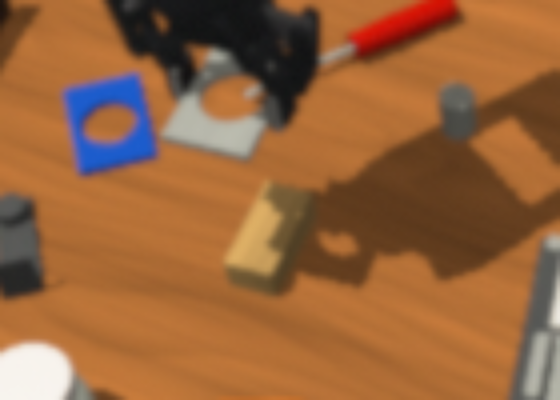

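The gasket is held between the fingers, around (215,110) in the crop, still level, and the rest is empty. I'll carry it over the block.

Request:
{"op": "servo_tool", "data": {
  "series": [
    [0.05, 0.0015, 0.025, 0, 0, 0, 0],
    [0.05, 0.0025, 0.042, 0, 0, 0, 0],
    [0.05, 0.0025, 0.05, 0, 0, 0, 0],
    [0.05, 0.0025, 0.05, 0, 0, 0, 0],
    [0.05, 0.0025, 0.045, 0, 0, 0, 0],
    [0.05, 0.0024, 0.0374, 0, 0, 0, 0],
    [0.05, 0, 0, 0, 0, 0, -0.072],
    [0.05, 0, 0, 0, 0, 0, -0.072],
    [0.05, 0, 0, 0.03, 0, 0, 0],
    [0.05, 0, 0, 0.025, 0, 0, 0],
    [0.05, 0, 0, 0.01, 0, 0, 0],
    [0.05, 0, 0, 0, 0, 0, 0]
  ]
}}

```text
time: 6.28
position: [0.4869, 0.0138, 0.0868]
tool_rot: [-0.125, 0.992, 0.0, -0.001]
wrist_force: [0.5, 0.3, -0.6]
width: 0.69
grasp_force: 43.5
```

```bash
python3 -c "
from h import *
go([.4882,.013,.0715],14.4); s=get_state();print(s['width'],s['grasp_force'],s['wrist_force'])
im=snapshot('scene')[140:260,250:390];cv2.imwrite('pics/g3.png',cv2.resize(im,None,fx=5,fy=5,interpolation=cv2.INTER_CUBIC)[...,::-1])"
```

```text
t 6.28 pos [0.4869 0.0138 0.0868] shift [-0.0011 -0.0011  0.0153] wz 0.0002 toolz [-0.002  0.    -1.   ]
0.6901242950648012 43.528295159339905 [ 0.53918329  0.25243736 -0.59525472]
```

View pics/g3.png

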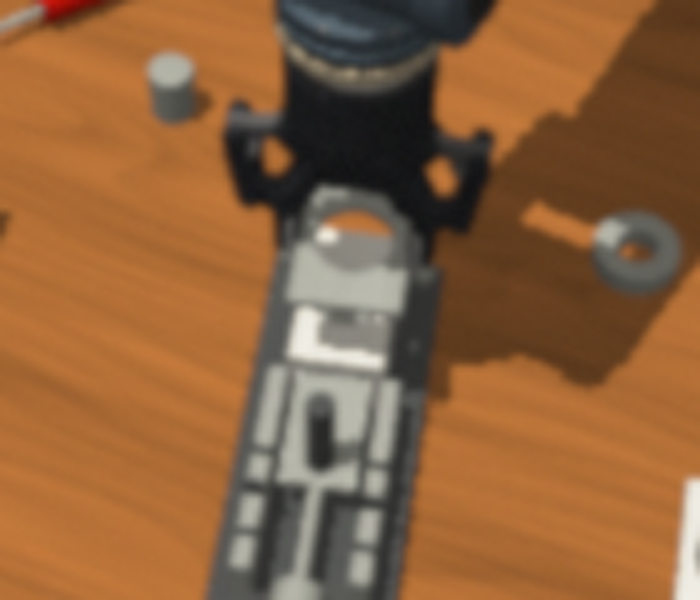

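The gasket hangs level above the block, with its near edge at (345,300) and the white block face visible below it. I'll make a small correction and lower it gently.

Request:
{"op": "servo_tool", "data": {
  "series": [
    [0.05, -0.001, -0.0012, 0, 0, 0, 0],
    [0.05, 0, 0, 0.008, 0, 0, 0],
    [0.05, 0, 0, 0.004, 0, 0, 0],
    [0.05, 0, 0, 0.0015, 0, 0, 0],
    [0.05, 0, 0, 0.0008, 0, 0, 0],
    [0.05, 0, 0, 0, 0, 0, 0],
    [0.05, 0, 0, 0, 0, 0, 0]
  ]
}}

```text
time: 7.2
position: [0.4889, 0.0125, 0.0731]
tool_rot: [-0.125, 0.992, -0.0, 0.0]
wrist_force: [0.9, 0.5, -1.3]
width: 0.688
grasp_force: 43.5
```

```bash
python3 -c "
from h import *
go([.4882,.013,.0715],14.4); s=get_state();print(s['width'],s['grasp_force'],s['wrist_force'])"
```

```text
t 7.2 pos [0.4889 0.0125 0.0731] shift [0.0005 0.0006 0.0016] wz -0.0001 toolz [ 0. -0. -1.]
0.6883567829766555 43.54889273643494 [ 0.89271161  0.46388557 -1.258866  ]
```

Request:
{"op": "servo_tool", "data": {
  "series": [
    [0.05, 0, 0, 0.0008, 0, 0, 0],
    [0.05, 0, 0, 0.0008, 0, 0, 0],
    [0.05, 0, 0, 0.0005, 0, 0, 0],
    [0.05, 0, 0, 0, 0, 0, 0]
  ]
}}

```text
time: 7.7
position: [0.4888, 0.0125, 0.0708]
tool_rot: [-0.125, 0.992, 0.0, -0.0]
wrist_force: [-0.3, 0.1, -1.5]
width: 0.69
grasp_force: 43.5
```

Request:
{"op": "servo_tool", "data": {
  "series": [
    [0.05, 0, 0, 0.0005, 0, 0, 0],
    [0.05, 0, 0, 0.0005, 0, 0, 0],
    [0.05, 0, 0, 0, 0, 0, 0]
  ]
}}

```text
time: 8.07
position: [0.4888, 0.0125, 0.0699]
tool_rot: [-0.125, 0.992, 0.0, -0.0]
wrist_force: [0.2, -0.5, -1.6]
width: 0.688
grasp_force: 43.6
```

Request:
{"op": "servo_tool", "data": {
  "series": [
    [0.05, 0, 0, 0.0005, 0, 0, 0],
    [0.05, 0, 0, 0.0005, 0, 0, 0],
    [0.05, 0, 0, 0, 0, 0, 0]
  ]
}}

```text
time: 8.45
position: [0.4888, 0.0125, 0.0689]
tool_rot: [-0.125, 0.992, 0.0, -0.0]
wrist_force: [0.3, 0.2, -0.8]
width: 0.687
grasp_force: 43.6
```

Request:
{"op": "servo_tool", "data": {
  "series": [
    [0.05, 0, 0, 0.0006, 0, 0, 0],
    [0.05, 0, 0, 0.0006, 0, 0, 0],
    [0.05, 0, 0, 0, 0, 0, 0]
  ]
}}

```text
time: 8.82
position: [0.4888, 0.0125, 0.0677]
tool_rot: [-0.125, 0.992, -0.0, -0.0]
wrist_force: [0.2, 0.6, -1.0]
width: 0.689
grasp_force: 43.5
```

```bash
python3 -c "
from h import *
go([.4882,.013,.0715],14.4); s=get_state();print(s['width'],s['grasp_force'],s['wrist_force'])
im=snapshot('scene')[140:260,250:390];cv2.imwrite('pics/g4.png',cv2.resize(im,None,fx=5,fy=5,interpolation=cv2.INTER_CUBIC)[...,::-1])"
```

```text
t 8.82 pos [0.4888 0.0125 0.0677] shift [ 0.0005  0.0006 -0.0038] wz -0.0001 toolz [-0. -0. -1.]
0.6894564943586898 43.54926645755768 [ 0.17944294  0.56054159 -0.97735198]
```

View pics/g4.png

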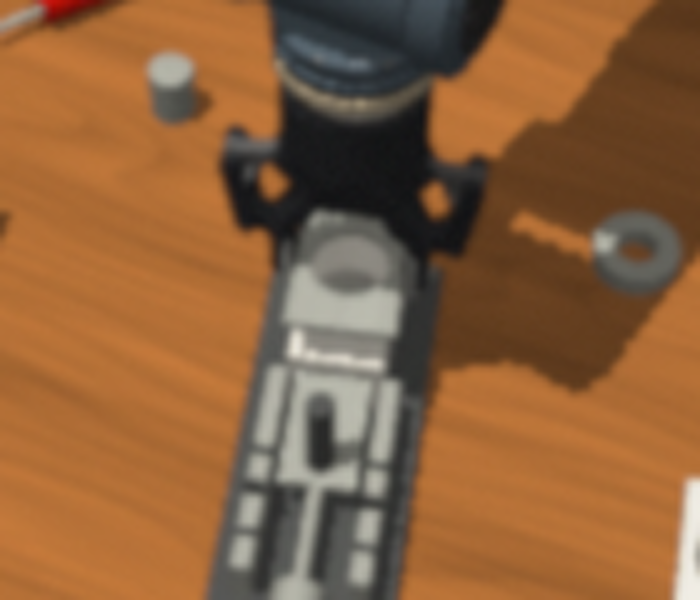

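```bash
python3 -c "
from h import *
a=np.radians(14.4);o=np.array([.4877,.013])
for x,z in((45,.041),(45,.055),(45,.060),(45,.065),(45,.07)):
    p=proj('scene',[o[0]+np.cos(a)*x/1e3,o[1]+np.sin(a)*x/1e3,z]);print(x,z,p.round(1),((p-[250,140])*5).round(0))"
```

```text
45 0.041 [317.1 214.9] [336. 375.]
45 0.055 [317.2 212.1] [336. 361.]
45 0.06 [317.2 211.1] [336. 355.]
45 0.065 [317.3 210.1] [336. 350.]
45 0.07 [317.3 209. ] [336. 345.]
```

I made a sign slip: contact is at TCP z ≈ 0.0386, since the underside is 16.4 mm above the TCP. The view agrees, with the gasket edge at row 335, which means about 29 mm above the block. I'll keep lowering.

Request:
{"op": "servo_tool", "data": {
  "series": [
    [0.05, 0.0005, 0.0003, 0.01, 0, 0, 0],
    [0.05, 0, 0, 0.01, 0, 0, 0],
    [0.05, 0, 0, 0.004, 0, 0, 0],
    [0.05, 0, 0, 0.002, 0, 0, 0],
    [0.05, 0, 0, 0.001, 0, 0, 0],
    [0.05, 0, 0, 0.0005, 0, 0, 0],
    [0.05, 0, 0, 0, 0, 0, 0]
  ]
}}

```text
time: 9.75
position: [0.4883, 0.0127, 0.0403]
tool_rot: [-0.125, 0.992, -0.0, 0.0]
wrist_force: [-1.1, -0.6, -1.3]
width: 0.69
grasp_force: 43.5
```

Request:
{"op": "servo_tool", "data": {
  "series": [
    [0.05, 0, 0, 0.0005, 0, 0, 0],
    [0.05, 0, 0, 0.0005, 0, 0, 0],
    [0.05, 0, 0, 0.0005, 0, 0, 0],
    [0.05, 0, 0, 0, 0, 0, 0]
  ]
}}

```text
time: 10.25
position: [0.4883, 0.0127, 0.0388]
tool_rot: [-0.125, 0.992, -0.0, 0.0]
wrist_force: [-1.6, -1.0, 1.0]
width: 0.688
grasp_force: 43.7
```

```bash
python3 -c "
from h import *
go([.4882,.013,.0386],14.4); s=get_state();print(s['width'],s['grasp_force'],s['wrist_force'])
im=snapshot('scene')[140:260,250:390];cv2.imwrite('pics/g5.png',cv2.resize(im,None,fx=5,fy=5,interpolation=cv2.INTER_CUBIC)[...,::-1])"
```

```text
t 10.25 pos [0.4883 0.0127 0.0388] shift [0.     0.0003 0.0002] wz -0.0001 toolz [ 0. -0. -1.]
0.6884364973712779 43.7288761138916 [-1.59104029 -0.98363466  1.02022889]
```

View pics/g5.png

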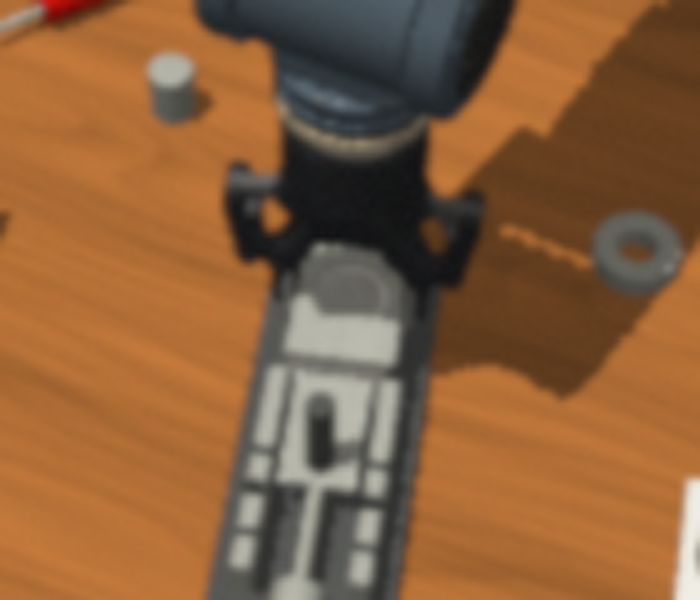

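The gasket touches down and covers the block: its front edge is at row ≈355, as predicted for contact. I'll press a touch more and release.

Request:
{"op": "servo_tool", "data": {
  "series": [
    [0.05, 0, 0, 0.0004, 0, 0, 0],
    [0.05, 0, 0, 0, 0, 0, 0],
    [0.064, 0, 0, 0, 0, 0, 0],
    [0.07, 0, 0, 0, 0, 0, 0],
    [0.085, 0, 0, 0, 0, 0, 0],
    [0.085, 0, 0, 0, 0, 0, 0],
    [0.085, 0, 0, 0, 0, 0, 0],
    [0.085, 0, 0, -0.02, 0, 0, 0],
    [0.085, 0, 0, -0.045, 0, 0, 0],
    [0.085, 0, 0, -0.05, 0, 0, 0],
    [0.085, 0, 0, 0, 0, 0, 0]
  ]
}}

```text
time: 11.68
position: [0.49, 0.0126, 0.1564]
tool_rot: [-0.125, 0.992, -0.001, 0.003]
wrist_force: [0.2, -0.9, 0.1]
width: 0.995
grasp_force: 0.0
```

```bash
python3 -c "
from h import *
go([.5535,.2598,.154],11.8); s=get_state();print(s['width'],s['wrist_force'])"
```

```text
t 11.68 pos [0.49   0.0126 0.1564] shift [-0.1229  0.2237  0.0027] wz 0.0453 toolz [ 0.006 -0.    -1.   ]
0.9950223621523276 [ 0.21423288 -0.94020277  0.12669294]
```

```bash
python3 -c "
from h import *
print(ray('top',197,118,.17),ray('scene',401,279,.17))"
```

```text
[0.68509793 0.27703378] [0.68896189 0.28187785]
```

Request:
{"op": "servo_tool", "data": {
  "series": [
    [0.085, -0.01, 0.018, 0, 0, 0, 0],
    [0.085, -0.025, 0.045, 0, 0, 0, 0],
    [0.085, -0.025, 0.0457, 0, 0, 0, 0],
    [0.085, -0.025, 0.046, 0, 0, 0, 0],
    [0.085, -0.025, 0.046, 0, 0, 0, 0],
    [0.085, -0.0129, 0.023, 0, 0, 0, 0],
    [0.085, 0, 0, 0, 0, 0, 0.0453],
    [0.085, 0, 0, 0, 0, 0, 0]
  ]
}}

```text
time: 12.68
position: [0.5512, 0.2599, 0.1519]
tool_rot: [-0.103, 0.995, -0.0, -0.001]
wrist_force: [-0.1, -0.6, 0.6]
width: 0.999
grasp_force: 0.0
```

```bash
python3 -c "
from h import *
go([.5535,.2598,.013],11.8)
im=snapshot('top');hsv=cv2.cvtColor(im,cv2.COLOR_RGB2HSV)
m=(hsv[...,1]<60)&(hsv[...,2]>125);m[:, :]=m
a=np.radians(14.4);o=np.array([.4877,.013])
q=np.array([proj('top',[*(o+np.array([[np.cos(a),-np.sin(a)],[np.sin(a),np.cos(a)]])@[x,y]),.06]) for x,y in((.045,.03),(.045,-.03),(-.045,-.03),(-.045,.03))])
print(q.round(1))
c=cv2.resize(im[180:250,285:350],None,fx=6,fy=6,interpolation=cv2.INTER_NEAREST)[...,::-1].copy()
cv2.polylines(c,[np.int32((q-[284.5,179.5])*6)],True,(0,0,255),1)
t=snapshot('scene');hs=cv2.resize(t[225:295,360:435],None,fx=5,fy=6,interpolation=cv2.INTER_CUBIC)[...,::-1]
cv2.imwrite('pics/p6.png',np.hstack([c,hs]))"
```

```text
t 12.68 pos [0.5512 0.2599 0.1519] shift [-0.0025 -0.0006  0.1389] wz 0.0006 toolz [-0.002 -0.001 -1.   ]
[[299.2 200.6]
 [323.9 194.7]
 [333.1 231.5]
 [308.1 237.6]]
```

View pics/p6.png

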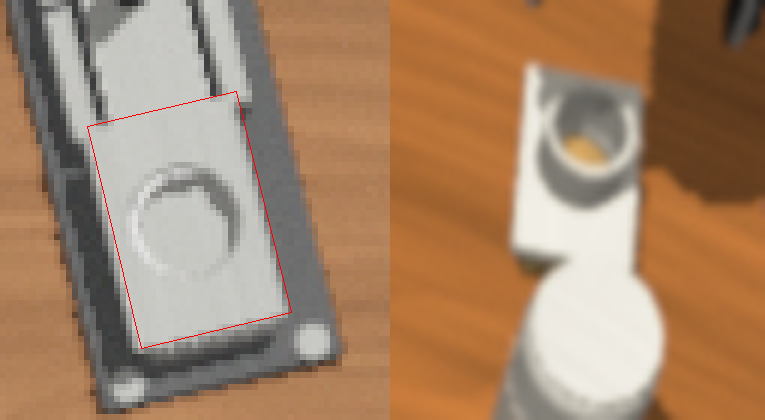

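The gasket matches the predicted outline on the block to within a pixel, with its hole concentric with the bore. The flange stands undisturbed on its rest, with its stub at (585,145) in the right-hand crop. I'll descend to it.

Request:
{"op": "servo_tool", "data": {
  "series": [
    [0.085, -0.0025, -0.0006, 0.03, 0, 0, 0],
    [0.085, 0, 0, 0.04, 0, 0, 0],
    [0.085, 0, 0, 0.035, 0, 0, 0],
    [0.085, 0, 0, 0.023, 0, 0, 0],
    [0.085, 0, 0, 0.01, 0, 0, 0],
    [0.085, 0, 0, 0, 0, 0, 0]
  ]
}}

```text
time: 13.52
position: [0.5542, 0.2596, 0.0152]
tool_rot: [-0.103, 0.995, -0.0, -0.0]
wrist_force: [-0.3, 0.5, -0.9]
width: 1.0
grasp_force: 0.0
```

Request:
{"op": "servo_tool", "data": {
  "series": [
    [0.05, 0, 0, 0, 0, 0, 0],
    [0.05, 0, 0, 0, 0, 0, 0],
    [0.05, 0, 0, 0, 0, 0, 0],
    [0.05, 0, 0, 0, 0, 0, 0],
    [0.05, 0, 0, 0, 0, 0, 0],
    [0.05, 0, 0, 0, 0, 0, 0]
  ],
  "force": 45
}}

```text
time: 14.28
position: [0.5549, 0.26, 0.0166]
tool_rot: [-0.103, 0.995, 0.0, 0.001]
wrist_force: [-1.0, -1.1, 4.7]
width: 0.689
grasp_force: 47.7
```

Request:
{"op": "servo_tool", "data": {
  "series": [
    [0.05, 0, 0, -0.01, 0, 0, 0],
    [0.05, 0, 0, -0.03, 0, 0, 0],
    [0.05, 0, 0, -0.04, 0, 0, 0],
    [0.05, 0, 0, -0.04, 0, 0, 0],
    [0.05, 0, 0, -0.02, 0, 0, 0],
    [0.05, 0, 0, 0, 0, 0, 0]
  ]
}}

```text
time: 15.02
position: [0.5549, 0.2601, 0.1573]
tool_rot: [-0.103, 0.995, 0.0, 0.002]
wrist_force: [-0.3, -0.3, -2.9]
width: 0.688
grasp_force: 49.4
```

```bash
python3 -c "
from h import *
go([.4882,.0127,.154],14.4); s=get_state();print(s['width'],s['grasp_force'],s['wrist_force'])
"
```

```text
t 15.03 pos [0.5549 0.2601 0.1573] shift [ 0.1159 -0.2285  0.0028] wz -0.0453 toolz [ 0.003  0.001 -1.   ]
0.6882825468194798 49.36885178089142 [-0.27223536 -0.3445392  -2.91149294]
```

Request:
{"op": "servo_tool", "data": {
  "series": [
    [0.05, 0.0095, -0.019, 0, 0, 0, 0],
    [0.05, 0.0225, -0.045, 0, 0, 0, 0],
    [0.05, 0.0225, -0.045, 0, 0, 0, 0],
    [0.05, 0.0225, -0.045, 0, 0, 0, 0],
    [0.05, 0.0225, -0.045, 0, 0, 0, 0],
    [0.05, 0.015, -0.0293, 0, 0, 0, 0],
    [0.05, 0, 0, 0, 0, 0, -0.0453],
    [0.05, 0, 0, 0.03, 0, 0, 0],
    [0.05, 0, 0, 0.035, 0, 0, 0],
    [0.05, 0, 0, 0.025, 0, 0, 0],
    [0.05, 0, 0, 0.008, 0, 0, 0],
    [0.05, 0, 0, 0, 0, 0, 0]
  ]
}}

```text
time: 16.52
position: [0.4886, 0.0129, 0.0571]
tool_rot: [-0.125, 0.992, 0.0, -0.0]
wrist_force: [0.6, 0.3, -1.8]
width: 0.687
grasp_force: 49.4
```

```bash
python3 -c "
from h import *
go([.4895,.0132,.0466],14.4); s=get_state();print(s['width'],s['grasp_force'],s['wrist_force'])
"
```

```text
t 16.52 pos [0.4886 0.0129 0.0571] shift [-0.0009  0.      0.0105] wz -0.0001 toolz [-0.001  0.    -1.   ]
0.6873407474468455 49.386996030807495 [ 0.6152781   0.3418773  -1.75734035]
```

Request:
{"op": "servo_tool", "data": {
  "series": [
    [0.05, -0.0007, 0, 0.004, 0, 0, 0],
    [0.05, 0, 0, 0.002, 0, 0, 0],
    [0.05, 0, 0, 0.0015, 0, 0, 0],
    [0.05, 0, 0, 0.001, 0, 0, 0],
    [0.05, 0, 0, 0, 0, 0, 0]
  ]
}}

```text
time: 17.15
position: [0.4909, 0.0133, 0.0506]
tool_rot: [-0.125, 0.992, -0.0, 0.002]
wrist_force: [-2.0, 2.4, 15.5]
width: 0.688
grasp_force: 54.7
```

Request:
{"op": "servo_tool", "data": {
  "series": [
    [0.05, 0, 0, 0.0005, 0, 0, 0],
    [0.05, 0, 0, 0.0005, 0, 0, 0],
    [0.05, 0, 0, 0.0004, 0, 0, 0],
    [0.05, 0, 0, 0, 0, 0, 0]
  ]
}}

```text
time: 17.65
position: [0.4912, 0.0134, 0.0495]
tool_rot: [-0.125, 0.992, -0.0, 0.002]
wrist_force: [-2.8, 3.3, 18.7]
width: 0.692
grasp_force: 55.9
```

```bash
python3 -c "
from h import *
go([.4895,.0132,.0466],14.4); s=get_state();print(s['width'],s['grasp_force'],s['wrist_force'])
im=snapshot('scene');np.save('contact.npy',im)
a=np.radians(14.4);o=np.array([.4877,.013]);M=np.array([[np.cos(a),-np.sin(a)],[np.sin(a),np.cos(a)]])
P=lambda x,y,z:proj('scene',[*(o+M@[x,y]),z])
# brightness profile along the fixture x line at y=-15,0,15, plate top z=.068: find where white ends
g=cv2.GaussianBlur(im.mean(2).astype(np.float32),(1,1),0)
for y in(-.02,-.012,-.005,.005):
    xs=np.arange(.025,.062,.002);uv=np.array([P(x,y,.068) for x in xs],np.float32)
    v=cv2.remap(g,uv[None,:,0],uv[None,:,1],cv2.INTER_LINEAR)[0];print(y,[(round(x*1e3),int(b)) for x,b in zip(xs,v)])
"
```

```text
t 17.65 pos [0.4912 0.0134 0.0495] shift [0.0017 0.0002 0.0029] wz -0.0002 toolz [ 0.004  0.    -1.   ]
0.6923128991148608 55.86733549833298 [-2.81012497  3.30439919 18.69725144]
-0.02 [(25, 235), (27, 235), (29, 235), (31, 235), (33, 235), (35, 235), (37, 235), (39, 232), (41, 222), (43, 204), (45, 176), (47, 148), (49, 131), (51, 118), (53, 110), (55, 109), (57, 112), (59, 122), (61, 136)]
-0.012 [(25, 236), (27, 236), (29, 237), (31, 237), (33, 237), (35, 237), (37, 236), (39, 235), (41, 228), (43, 211), (45, 178), (47, 148), (49, 119), (51, 108), (53, 104), (55, 108), (57, 114), (59, 123), (61, 137)]
-0.005 [(25, 231), (27, 234), (29, 235), (31, 235), (33, 235), (35, 235), (37, 235), (39, 232), (41, 228), (43, 203), (45, 175), (47, 144), (49, 122), (51, 108), (53, 105), (55, 105), (57, 109), (59, 118), (61, 131)]
0.005 [(25, 228), (27, 233), (29, 234), (31, 235), (33, 234), (35, 234), (37, 233), (39, 231), (41, 221), (43, 207), (45, 174), (47, 145), (49, 119), (51, 107), (53, 101), (55, 105), (57, 113), (59, 124), (61, 142)]
```

The contact came about 4 mm early. The fingertips reach below the plate and land on the gasket, which is exactly as wide as the flange. I'll lift, return the flange to its rest, and regrip it by the stub so the tips stay above the plate.

Request:
{"op": "servo_tool", "data": {
  "series": [
    [0.05, 0, 0, -0.003, 0, 0, 0],
    [0.05, 0, 0, -0.01, 0, 0, 0],
    [0.05, 0, 0, -0.03, 0, 0, 0],
    [0.05, 0, 0, -0.04, 0, 0, 0],
    [0.05, 0, 0, -0.025, 0, 0, 0],
    [0.05, 0, 0, 0, 0, 0, 0]
  ]
}}

```text
time: 18.45
position: [0.4903, 0.013, 0.157]
tool_rot: [-0.125, 0.992, -0.0, 0.002]
wrist_force: [-0.0, 0.1, -4.0]
width: 0.69
grasp_force: 53.4
```

```bash
python3 -c "
from h import *
go([.5549,.2601,.154],11.8); s=get_state();print(s['width'],s['grasp_force'],s['wrist_force'])
"
```

```text
t 18.45 pos [0.4903 0.013  0.157 ] shift [-0.1239  0.2233  0.0032] wz 0.0452 toolz [ 0.004 -0.    -1.   ]
0.6897600346386646 53.36236193776131 [-0.01845553  0.08620058 -3.95430241]
```

```bash
python3 -c "
from h import *
im=snapshot('scene');np.save('lift.npy',im)
a=np.radians(14.4);o=np.array([.4877,.013]);M=np.array([[np.cos(a),-np.sin(a)],[np.sin(a),np.cos(a)]])
for y in(-.018,0,.018):
  for x in(-.035,-.02,0,.025,.03,.035,.04,.06):
    u,v=proj('scene',[*(o+M@[x,y]),.058]);print((x,y),im[int(round(v)),int(round(u))],end=' ')
  print()
g=cv2.imread('pics/scene0.png')[...,::-1];print('bare block',g[205,312],'gasket',g[178,236])
print([get_state()['wrist_force'].round(2)])
"
```

```text
(-0.035, -0.018) [114 113 106] (-0.02, -0.018) [227 224 213] (0, -0.018) [150 146 137] (0.025, -0.018) [238 235 226] (0.03, -0.018) [238 235 226] (0.035, -0.018) [240 236 228] (0.04, -0.018) [240 237 228] (0.06, -0.018) [177 177 166] 
(-0.035, 0) [105 103  97] (-0.02, 0) [138 135 127] (0, 0) [111 110 103] (0.025, 0) [203 198 187] (0.03, 0) [236 233 224] (0.035, 0) [239 236 227] (0.04, 0) [239 236 228] (0.06, 0) [180 181 169] 
(-0.035, 0.018) [117 115 108] (-0.02, 0.018) [140 137 128] (0, 0.018) [121 118 111] (0.025, 0.018) [143 140 132] (0.03, 0.018) [223 219 207] (0.035, 0.018) [238 235 227] (0.04, 0.018) [240 237 228] (0.06, 0.018) [174 173 161] 
bare block [232 229 220] gasket [173 172 162]
[array([ 0.83,  0.23, -3.68])]
```

The numbers show bare white block, so the gasket was wedged between the fingertips and lifted under the flange. I'll lower the pair carefully until the gasket sits on the block again. Then I'll ease the grip and slide the flange down the last 3 mm.

Request:
{"op": "servo_tool", "data": {
  "series": [
    [0.05, 0, 0, 0.01, 0, 0, 0],
    [0.05, 0, 0, 0.02, 0, 0, 0],
    [0.05, 0, 0, 0.025, 0, 0, 0],
    [0.05, 0, 0, 0.02, 0, 0, 0],
    [0.05, 0, 0, 0.01, 0, 0, 0],
    [0.05, 0, 0, 0.006, 0, 0, 0],
    [0.05, 0, 0, 0.004, 0, 0, 0],
    [0.05, 0, 0, 0.003, 0, 0, 0],
    [0.05, 0, 0, 0, 0, 0, 0],
    [0.05, 0, 0, 0, 0, 0, 0]
  ]
}}

```text
time: 19.75
position: [0.4897, 0.0131, 0.0576]
tool_rot: [-0.125, 0.992, -0.0, 0.0]
wrist_force: [-0.4, 0.1, -2.2]
width: 0.685
grasp_force: 53.3
```

```bash
python3 -c "
from h import *
go([.4895,.0132,.0495],14.4); s=get_state();print(s['width'],s['grasp_force'],s['wrist_force'],s['wrist_torque'])
im=snapshot('scene');cv2.imwrite('pics/g7.png',cv2.resize(im[150:240,260:380],None,fx=6,fy=6,interpolation=cv2.INTER_CUBIC)[...,::-1])"
```

```text
t 19.75 pos [0.4897 0.0131 0.0576] shift [0.0002 0.0001 0.0081] wz -0.0001 toolz [ 0. -0. -1.]
0.6847919343562727 53.283120542764664 [-0.42773365  0.10431185 -2.22395662] [0.0920734  0.018537   0.02787114]
```

View pics/g7.png

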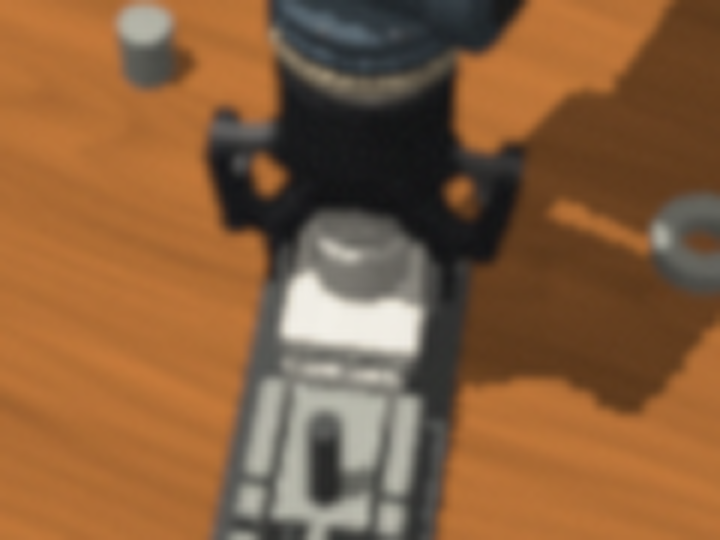

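The flange is level above the block, with its front edge at (350,345) in the crop. The gasket shows as the grey band just under it, with the block strip at row 370. I'll keep lowering.

Request:
{"op": "servo_tool", "data": {
  "series": [
    [0.05, 0.0005, 0, 0.003, 0, 0, 0],
    [0.05, 0, 0, 0.002, 0, 0, 0],
    [0.05, 0, 0, 0.001, 0, 0, 0],
    [0.05, 0, 0, 0, 0, 0, 0]
  ]
}}

```text
time: 20.3
position: [0.489, 0.013, 0.0513]
tool_rot: [-0.125, 0.992, 0.0, -0.0]
wrist_force: [-0.9, 0.3, -3.6]
width: 0.691
grasp_force: 53.3
```

Request:
{"op": "servo_tool", "data": {
  "series": [
    [0.05, 0, 0, 0.0008, 0, 0, 0],
    [0.05, 0, 0, 0.0007, 0, 0, 0],
    [0.05, 0, 0, 0, 0, 0, 0]
  ]
}}

```text
time: 20.68
position: [0.4891, 0.013, 0.0499]
tool_rot: [-0.125, 0.992, -0.0, 0.0]
wrist_force: [0.7, 0.2, -3.0]
width: 0.688
grasp_force: 53.3
```

Request:
{"op": "servo_tool", "data": {
  "series": [
    [0.05, 0, 0, 0.0006, 0, 0, 0],
    [0.05, 0, 0, 0.0006, 0, 0, 0],
    [0.05, 0, 0, 0, 0, 0, 0]
  ]
}}

```text
time: 21.05
position: [0.4892, 0.013, 0.0495]
tool_rot: [-0.125, 0.992, -0.0, 0.0]
wrist_force: [-5.5, -0.2, 12.4]
width: 0.692
grasp_force: 55.1
```

Request:
{"op": "servo_tool", "data": {
  "series": [
    [0.05, 0, 0, 0, 0, 0, 0],
    [0.05, 0, 0, 0, 0, 0, 0]
  ],
  "force": 20
}}

```text
time: 21.3
position: [0.4891, 0.013, 0.0495]
tool_rot: [-0.125, 0.992, -0.0, 0.0]
wrist_force: [-5.1, 0.3, 11.9]
width: 0.688
grasp_force: 55.1
```

Request:
{"op": "servo_tool", "data": {
  "series": [
    [0.05, 0, 0, 0.0007, 0, 0, 0],
    [0.05, 0, 0, 0.0006, 0, 0, 0],
    [0.05, 0, 0, 0, 0, 0, 0]
  ],
  "force": 20
}}

```text
time: 21.68
position: [0.4897, 0.0131, 0.0488]
tool_rot: [-0.125, 0.992, -0.0, 0.001]
wrist_force: [-5.7, 2.1, 17.7]
width: 0.693
grasp_force: 56.2
```

Request:
{"op": "servo_tool", "data": {
  "series": [
    [0.05, 0, 0, 0.0006, 0, 0, 0],
    [0.05, 0, 0, 0.0006, 0, 0, 0],
    [0.05, 0, 0, 0, 0, 0, 0]
  ]
}}

```text
time: 22.05
position: [0.4901, 0.0132, 0.0478]
tool_rot: [-0.125, 0.992, -0.0, 0.001]
wrist_force: [-4.0, 2.5, 19.8]
width: 0.69
grasp_force: 56.9
```

```bash
python3 -c "
from h import *
go([.4895,.0132,.0466],14.4); s=get_state();print(s['width'],s['grasp_force'],s['wrist_force'],s['wrist_torque'])"
```

```text
t 22.05 pos [0.4901 0.0132 0.0478] shift [0.0005 0.0001 0.0012] wz -0.0002 toolz [ 0.002  0.    -1.   ]
0.6904606207574652 56.88610911369324 [-3.9743142   2.49419331 19.80967088] [ 0.4952149   0.69159594 -0.07448912]
```

Sliding at a steady 20 N or so, with about 1.2 mm to go.

Request:
{"op": "servo_tool", "data": {
  "series": [
    [0.05, 0, 0, 0.0005, 0, 0, 0],
    [0.05, 0, 0, 0.0005, 0, 0, 0],
    [0.05, 0, 0, 0, 0, 0, 0]
  ]
}}

```text
time: 22.42
position: [0.4904, 0.0133, 0.047]
tool_rot: [-0.125, 0.992, -0.0, 0.002]
wrist_force: [-4.1, 4.3, 21.7]
width: 0.688
grasp_force: 57.5
```

Request:
{"op": "servo_tool", "data": {
  "series": [
    [0.05, 0, 0, 0.0004, 0, 0, 0],
    [0.05, 0, 0, 0, 0, 0, 0]
  ]
}}

```text
time: 22.68
position: [0.4905, 0.0133, 0.0467]
tool_rot: [-0.125, 0.992, -0.0, 0.002]
wrist_force: [-3.9, 3.5, 22.5]
width: 0.691
grasp_force: 57.9
```

Request:
{"op": "servo_tool", "data": {
  "series": [
    [0.05, 0, 0, 0.0005, 0, 0, 0],
    [0.05, 0, 0, 0, 0, 0, 0]
  ]
}}

```text
time: 22.92
position: [0.4905, 0.0133, 0.0467]
tool_rot: [-0.125, 0.992, -0.0, 0.002]
wrist_force: [-7.7, 3.3, 31.0]
width: 0.689
grasp_force: 58.8
```

Request:
{"op": "servo_tool", "data": {
  "series": [
    [0.05, 0, 0, 0.0005, 0, 0, 0],
    [0.05, 0, 0, 0, 0, 0, 0]
  ]
}}

```text
time: 23.18
position: [0.4905, 0.0133, 0.0465]
tool_rot: [-0.125, 0.992, -0.0, 0.002]
wrist_force: [-9.7, 4.2, 37.8]
width: 0.689
grasp_force: 59.6
```

The force jumped stiffly at z 0.0467, exactly the predicted seating height. I'll unload the push and open.

Request:
{"op": "servo_tool", "data": {
  "series": [
    [0.05, 0, 0, -0.001, 0, 0, 0],
    [0.05, 0, 0, -0.0008, 0, 0, 0],
    [0.05, 0, 0, 0, 0, 0, 0]
  ]
}}

```text
time: 23.55
position: [0.4903, 0.0132, 0.0467]
tool_rot: [-0.125, 0.992, -0.0, 0.002]
wrist_force: [-0.1, 4.8, 10.8]
width: 0.689
grasp_force: 56.6
```

Request:
{"op": "servo_tool", "data": {
  "series": [
    [0.064, 0, 0, 0, 0, 0, 0],
    [0.07, 0, 0, 0, 0, 0, 0],
    [0.085, 0, 0, 0, 0, 0, 0],
    [0.085, 0, 0, 0, 0, 0, 0],
    [0.085, 0, 0, 0, 0, 0, 0],
    [0.085, 0, 0, 0, 0, 0, 0]
  ]
}}

```text
time: 24.3
position: [0.489, 0.013, 0.0456]
tool_rot: [-0.125, 0.992, -0.0, -0.0]
wrist_force: [0.3, 0.3, 0.6]
width: 0.997
grasp_force: 0.0
```

Request:
{"op": "servo_tool", "data": {
  "series": [
    [0.085, 0, 0, -0.02, 0, 0, 0],
    [0.085, 0, 0, -0.04, 0, 0, 0],
    [0.085, 0, 0, -0.05, 0, 0, 0],
    [0.085, 0, 0, -0.02, 0, 0, 0],
    [0.085, 0, 0, 0, 0, 0, 0]
  ]
}}

```text
time: 24.92
position: [0.4897, 0.013, 0.1767]
tool_rot: [-0.125, 0.992, -0.0, 0.001]
wrist_force: [0.9, -0.8, -0.3]
width: 0.998
grasp_force: 0.0
```

Request:
{"op": "servo_tool", "data": {
  "series": [
    [0.085, 0, 0.04, 0, 0, 0, 0],
    [0.085, 0, 0.055, 0, 0, 0, 0],
    [0.085, 0, 0.055, 0, 0, 0, 0],
    [0.085, 0, 0.04, 0, 0, 0, 0],
    [0.085, 0, 0.02, 0, 0, 0, 0],
    [0.085, 0, 0, 0, 0, 0, 0]
  ]
}}

```text
time: 25.68
position: [0.436, 0.217, 0.1742]
tool_rot: [-0.126, 0.992, -0.0, -0.001]
wrist_force: [-0.1, -0.5, -0.3]
width: 0.995
grasp_force: 0.0
```

```bash
python3 -c "
from h import *
s=get_state();print(s['q'].round(3))
im=snapshot('top');np.save('top_f.npy',im);im2=snapshot('scene');np.save('scene_f.npy',im2)
hsv=cv2.cvtColor(im,cv2.COLOR_RGB2HSV)
print('flange',rect('top',(hsv[...,1]<60)&(hsv[...,2]>205),(290,180,345,245),.068))
a=np.radians(14.4);o=np.array([.4877,.013]);M=np.array([[np.cos(a),-np.sin(a)],[np.sin(a),np.cos(a)]])
def prof(im,n,pts):
    g=im.mean(2).astype(np.float32);uv=np.array([proj(n,[*(o+M@p[:2]),p[2]]) for p in pts],np.float32)
    return cv2.remap(g,uv[None,:,0],uv[None,:,1],cv2.INTER_LINEAR)[0].astype(int).tolist()
r=np.arange(-.052,.0521,.002)
for n,i in(('top',im),('scene',im2)):
    print(n,'x@y-.024',prof(i,n,[(t,-.024,.068) for t in r]));print(n,'x@y.024',prof(i,n,[(t,.024,.068) for t in r]))
    for x in(-.038,.034): print(n,'y@',x,prof(i,n,[(x,t,.068) for t in np.arange(-.04,.041,.002)]))
for z in(.06,.065):
  for n,i in(('scene',im2),): print('front',z,prof(i,n,[(.045,t,z) for t in np.arange(-.032,.033,.004)]))
# post top: darkest blob
for n,i in(('top',im),('scene',im2)):
    u,v=proj(n,[*(o+M@[.1,0]),.1]);print(n,'post pred',u.round(1),v.round(1))
"
cat h.py | tail -3 >/dev/null
```

```text
[ 0.366  0.311  1.867 -0.     0.965 -1.458]
flange [ 0.4872  0.0149  0.0901  0.0584 14.4007]
top x@y-.024 [112, 128, 150, 190, 221, 230, 230, 231, 230, 230, 228, 229, 230, 230, 229, 228, 229, 230, 230, 229, 228, 229, 230, 230, 229, 229, 230, 229, 228, 226, 227, 230, 227, 228, 229, 229, 230, 230, 229, 228, 229, 230, 230, 229, 228, 229, 231, 221, 189, 146, 140, 142, 138]
top x@y.024 [93, 122, 141, 190, 225, 231, 231, 231, 230, 231, 231, 230, 220, 191, 153, 153, 155, 155, 154, 150, 145, 139, 129, 145, 163, 176, 185, 188, 188, 188, 184, 183, 209, 227, 228, 230, 230, 230, 230, 230, 230, 231, 230, 230, 230, 230, 230, 219, 182, 100, 81, 64, 75]
top y@ -0.038 [109, 108, 106, 108, 110, 131, 177, 221, 231, 231, 231, 231, 231, 231, 231, 231, 232, 231, 231, 231, 231, 231, 231, 231, 231, 231, 232, 232, 231, 231, 231, 231, 231, 232, 231, 227, 182, 112, 62, 64, 65]
top y@ 0.034 [105, 106, 105, 99, 87, 76, 163, 215, 229, 230, 231, 231, 231, 231, 231, 232, 232, 231, 230, 230, 231, 231, 230, 230, 230, 230, 230, 230, 231, 230, 231, 230, 230, 230, 230, 229, 190, 120, 69, 60, 58]
scene x@y-.024 [118, 127
[... 517 characters left out ...]
173, 145, 124, 125]
scene y@ -0.038 [117, 117, 118, 131, 155, 189, 212, 223, 225, 219, 203, 182, 156, 138, 126, 118, 114, 113, 114, 117, 121, 125, 130, 139, 150, 165, 185, 204, 220, 228, 230, 231, 232, 228, 211, 182, 147, 124, 112, 108, 107]
scene y@ 0.034 [91, 86, 87, 102, 132, 181, 212, 228, 233, 233, 233, 233, 234, 234, 234, 235, 234, 233, 233, 233, 233, 232, 232, 233, 233, 233, 233, 233, 233, 232, 232, 231, 230, 226, 214, 174, 125, 80, 52, 48, 47]
front 0.06 [95, 116, 122, 130, 139, 134, 129, 123, 123, 128, 133, 127, 122, 124, 124, 98, 62]
front 0.065 [105, 147, 161, 159, 160, 159, 158, 158, 156, 157, 161, 157, 156, 159, 159, 135, 84]
top post pred 305.7 171.5
scene post pred 314.3 220.1
```

The flange reads (0.487,0.014), yaw 14.4°, full 90×58 mm, so it is lined up with the block to about 1 mm. Next is the post. I'll turn 90° so the fingers close along the slide direction, which pulls on the post directly.

Request:
{"op": "servo_tool", "data": {
  "series": [
    [0.05, 0, 0, 0, 0, 0, 0.1745],
    [0.05, 0, 0, 0, 0, 0, 0.1745],
    [0.05, 0, 0, 0, 0, 0, 0.1745],
    [0.05, 0, 0, 0, 0, 0, 0.1745],
    [0.05, 0, 0, 0, 0, 0, 0.1745],
    [0.05, 0, 0, 0, 0, 0, 0.1745],
    [0.05, 0, 0, 0, 0, 0, 0.1745],
    [0.05, 0, 0, 0, 0, 0, 0.1745],
    [0.05, 0, 0, 0, 0, 0, 0.1745],
    [0.05, 0, 0, 0, 0, 0, 0]
  ]
}}

```text
time: 27.02
position: [0.437, 0.2154, 0.1752]
tool_rot: [0.613, 0.79, -0.0, -0.0]
wrist_force: [0.3, -0.2, -0.4]
width: 0.587
grasp_force: 0.0
```

```bash
python3 -c "
from h import *
go([.5846,.0379,.14],14.4-90);s=get_state();print(s['q'].round(3))
a=np.radians(14.4);o=np.array([.4877,.013]);M=np.array([[np.cos(a),-np.sin(a)],[np.sin(a),np.cos(a)]])
for n,f in(('top','top_f.npy'),('scene','scene_f.npy')):
    im=np.load(f);g=im.mean(2).astype(int);u,v=np.round(proj(n,[*(o+M@[.1,0]),.1])).astype(int)
    print(n,u,v);print(g[v-5:v+12,u-6:u+8])
"
```

```text
t 27.02 pos [0.437  0.2154 0.1752] shift [-0.2087  0.0988  0.0352] wz 0.0 toolz [-0.001 -0.    -1.   ]
[ 0.362  0.31   1.867 -0.     0.966  0.111]
top 306 171
[[ 59  73 127 177 184 142 105 108 105 109  95  61  57  60]
 [ 60  65 107 173 190 154 106 105 106 107  95  59  61  59]
 [ 64  61 101 164 186 156 101 107 108 107  97  61  59  57]
 [ 58  62  86 139 161 146 122 104 103 108 104  84  59  56]
 [ 63  58  70 101 121 121 118 109 103  92 103  97  57  60]
 [ 60  62  71  89 102 108 108 108 105  92 109 133 151 156]
 [ 57  62  71  95 105 109 109 112 106 125 169 176 188 180]
 [ 83  75  88  90 108 107 108 110 105 136 193 192 192 190]
 [173 165 152  82  96 107 109 105  86 132 194 192 192 195]
 [193 193 176 101  65  79  80  72  51 120 181 192 192 194]
 [192 192 178 111  40  43  41  36  35 106 174 191 192 194]
 [192 190 184 132  39  38  39  32  35 107 174 192 192 194]
 [192 192 179 113  35  43  41  38  35 106 172 193 193 192]
 [184 159 146 100  63  37  41  35  49 127 185 194 193 192]
 [149 118 116 114  95  48  38  46 101 162 194 192 194 194]
 [119 119 119 117 115  99  97 127 174 187 195 194 194 19
[... 380 characters left out ...]
7 158 129 101  92  89  95 119 155 174 178 178 178]
 [146 168 153 118  93  89  88  87 107 150 173 178 178 179]
 [149 167 151 112  86  83  82  77 100 148 173 178 178 179]
 [156 169 151 107  71  63  61  61  93 147 172 178 178 179]
 [162 170 151 105  63  48  45  49  91 146 172 177 178 176]
 [168 172 150 105  61  44  41  47  90 145 173 177 178 173]
 [172 171 150 104  60  43  41  47  89 146 172 176 174 167]
 [172 172 150 105  60  43  40  47  86 138 162 164 154 148]
 [172 172 150 104  60  43  42  45  74 112 130 130 121 117]
 [173 172 150 105  60  43  41  42  61  88 101 103 102  97]
 [175 171 150 104  60  43  40  41  56  81  94  98  98  94]
 [176 171 150 104  60  44  40  41  59  82  95 100 106  98]]
```

The post top disc is at (306,171.5) in the top view, matching the prediction.

Request:
{"op": "servo_tool", "data": {
  "series": [
    [0.05, -0.03, 0.0142, 0, 0, 0, 0],
    [0.05, -0.045, 0.0213, 0, 0, 0, 0],
    [0.05, -0.05, 0.0237, 0, 0, 0, 0],
    [0.05, -0.05, 0.0237, 0, 0, 0, 0],
    [0.05, -0.0337, 0.0159, 0, 0, 0, 0],
    [0.05, 0, 0, 0.025, 0, 0, 0],
    [0.05, 0, 0, 0.01, 0, 0, 0],
    [0.05, 0, 0, 0, 0, 0, 0]
  ]
}}

```text
time: 28.02
position: [0.584, 0.0388, 0.14]
tool_rot: [0.612, 0.791, -0.0, -0.001]
wrist_force: [0.9, 0.1, 0.3]
width: 0.584
grasp_force: 0.0
```

```bash
python3 -c "
from h import *
go([.5846,.0379,.062],14.4-90)"
```

```text
t 28.02 pos [0.584  0.0388 0.14  ] shift [-0.0011  0.0005  0.078 ] wz 0.0021 toolz [-0.002 -0.    -1.   ]
```

Request:
{"op": "servo_tool", "data": {
  "series": [
    [0.05, -0.001, 0.0005, 0.02, 0, 0, 0.002],
    [0.05, 0, 0, 0.025, 0, 0, 0],
    [0.05, 0, 0, 0.02, 0, 0, 0],
    [0.05, 0, 0, 0.01, 0, 0, 0],
    [0.05, 0, 0, 0.003, 0, 0, 0],
    [0.05, 0, 0, 0, 0, 0, 0]
  ]
}}

```text
time: 28.78
position: [0.5856, 0.0381, 0.0633]
tool_rot: [0.613, 0.79, 0.0, 0.0]
wrist_force: [0.3, 0.4, 0.0]
width: 0.591
grasp_force: 0.0
```

Request:
{"op": "servo_tool", "data": {
  "series": [
    [0.01, 0, 0, 0, 0, 0, 0],
    [0.01, 0, 0, 0, 0, 0, 0],
    [0.01, 0, 0, 0, 0, 0, 0],
    [0.01, 0, 0, 0, 0, 0, 0],
    [0.01, 0, 0, 0, 0, 0, 0],
    [0.01, 0, 0, 0, 0, 0, 0]
  ],
  "force": 50
}}

```text
time: 29.52
position: [0.5854, 0.038, 0.0631]
tool_rot: [0.614, 0.79, 0.0, 0.0]
wrist_force: [-2.1, -1.3, 5.9]
width: 0.172
grasp_force: 48.6
```

```bash
python3 -c "
from h import *
go([.5846+.025*.9686,.0379+.025*.2487,.062],14.4-90);s=get_state();print(s['width'],s['grasp_force'],s['wrist_force'],s['position'])
p=s['position'][:2]-[.4877,.013];print('fixture x,y',p@[.9686,.2487],p@[-.2487,.9686])"
```

```text
t 29.52 pos [0.5854 0.038  0.0631] shift [0.0002 0.0242 0.0012] wz -0.0017 toolz [ 0.001 -0.    -1.   ]
0.17155915424875137 48.620206117630005 [-2.10775906 -1.34139869  5.92182886] [0.58541027 0.03798534 0.06313759]
fixture x,y 0.10085601679085511 -9.974741451795627e-05
```

The post is gripped with the shutter still on its closed stop: TCP at fixture x ≈ 100.9 and 2.4 N of pull. Half travel is 25 mm along tool +y.

Request:
{"op": "servo_tool", "data": {
  "series": [
    [0.01, 0, 0.003, 0, 0, 0, 0],
    [0.01, 0, 0.005, 0, 0, 0, 0],
    [0.01, 0, 0.005, 0, 0, 0, 0],
    [0.01, 0, 0.005, 0, 0, 0, 0],
    [0.01, 0, 0.004, 0, 0, 0, 0],
    [0.01, 0, 0.002, 0, 0, 0, 0],
    [0.01, 0, 0, 0, 0, 0, 0],
    [0.01, 0, 0, 0, 0, 0, 0]
  ]
}}

```text
time: 30.52
position: [0.6075, 0.0437, 0.063]
tool_rot: [0.614, 0.79, -0.001, -0.001]
wrist_force: [-9.0, -2.6, 10.0]
width: 0.171
grasp_force: 49.4
```

```bash
cat > e.py <<'E'
from h import *
s=get_state();print(s['time'],s['width'],s['grasp_force'],s['wrist_force'],s['position'])
f=s['wrist_force'][:2];p=s['position'][:2]-[.4877,.013];print('fixture x,y',p@[.9686,.2487],p@[-.2487,.9686],'Fx',f@[.9686,.2487])
a=np.radians(14.4);o=np.array([.4877,.013]);M=np.array([[np.cos(a),-np.sin(a)],[np.sin(a),np.cos(a)]])
# tongue/rod: white tongue end in scene view: compare tongue edge shift between scene_f and now
for im in(np.load('scene_f.npy'),snapshot('scene')):
    g=im.mean(2).astype(np.float32);xs=np.arange(.09,.175,.003)
    for y in(-.016,.016):
        uv=np.array([proj('scene',[*(o+M@[x,y]),.041]) for x in xs],np.float32);print(y,[(round(x*1e3),int(b)) for x,b in zip(xs,cv2.remap(g,uv[None,:,0],uv[None,:,1],1)[0])])
E
python3 e.py
```

```text
30.525 0.17134410744864645 49.369157552719116 [-9.03694909 -2.62367778 10.02274098] [0.60753434 0.04367094 0.06304717]
fixture x,y 0.12369940392238639 -9.493146741314835e-05 Fx -9.40569755302071
-0.016 [(90, 172), (93, 172), (96, 173), (99, 175), (102, 175), (105, 174), (108, 174), (111, 168), (114, 137), (117, 97), (120, 74), (123, 67), (126, 65), (129, 61), (132, 58), (135, 62), (138, 69), (141, 73), (144, 72), (147, 71), (150, 72), (153, 72), (156, 69), (159, 67), (162, 69), (165, 72), (168, 73), (171, 74), (174, 79)]
0.016 [(90, 97), (93, 100), (96, 116), (99, 142), (102, 163), (105, 171), (108, 172), (111, 162), (114, 132), (117, 90), (120, 58), (123, 56), (126, 70), (129, 80), (132, 84), (135, 85), (138, 85), (141, 85), (144, 86), (147, 85), (150, 85), (153, 86), (156, 85), (159, 85), (162, 86), (165, 86), (168, 86), (171, 86), (174, 86)]
-0.016 [(90, 104), (93, 103), (96, 107), (99, 109), (102, 113), (105, 117), (108, 111), (111, 105), (114, 107), (117, 98), (120, 84), (123, 102), (126, 143), (129, 170), (132, 175), (135, 159), (138, 122), (141, 88), (144, 73), (147, 71), (150, 73), (153, 74), (156, 72), (159, 69), (162, 71), (165, 74), (168, 75), (171, 77), (174, 83)]
0.016 [(90, 96), (93, 96), (96, 95), (99, 95), (102, 96), (105, 97), (108, 98), (111, 97), (114, 96), (117, 95), (120, 96), (123, 96), (126, 97), (129, 97), (132, 95), (135, 92), (138, 81), (141, 62), (144, 51), (147, 57), (150, 69), (153, 75), (156, 76), (159, 80), (162, 84), (165, 86), (168, 88), (171, 89), (174, 90)]
```

The tongue end moved from fixture x 115 to 138, which is 22.9 mm and agrees with the TCP and the force. That leaves 2.1 mm.

Request:
{"op": "servo_tool", "data": {
  "series": [
    [0.01, 0, 0.0012, 0, 0, 0, 0],
    [0.01, 0, 0.001, 0, 0, 0, 0],
    [0.01, 0, 0, 0, 0, 0, 0],
    [0.01, 0, 0, 0, 0, 0, 0],
    [0.01, 0, 0, 0, 0, 0, 0],
    [0.01, 0, 0, 0, 0, 0, 0]
  ]
}}

```text
time: 31.32
position: [0.6096, 0.0442, 0.063]
tool_rot: [0.614, 0.79, -0.001, -0.001]
wrist_force: [-9.8, -2.1, 10.4]
width: 0.171
grasp_force: 49.4
```

```bash
python3 e.py | sed -n '1,2p;5p'; python3 -c "
from h import *
im=snapshot('scene');b=np.load('scene_f.npy')
d=np.abs(im[185:216,296:335].astype(int)-b[185:216,296:335]).mean(2);print((d>40).sum())
g=im.mean(2).astype(np.float32);a=np.radians(14.4);o=np.array([.4877,.013]);M=np.array([[np.cos(a),-np.sin(a)],[np.sin(a),np.cos(a)]])
for G in(b.mean(2).astype(np.float32),g):
  uv=np.array([proj('scene',[*(o+M@[x,-.024]),.068]) for x in np.arange(.03,.056,.002)],np.float32);print(cv2.remap(G,uv[None,:,0],uv[None,:,1],1)[0].astype(int))"
```

```text
31.325 0.171343056930472 49.4256716966629 [-9.77529236 -2.13059874 10.42543125] [0.60955062 0.04417315 0.06302648]
fixture x,y 0.12577726802318467 -0.00010993966995768913 Fx -9.998228085933322
-0.016 [(90, 105), (93, 106), (96, 109), (99, 108), (102, 111), (105, 119), (108, 118), (111, 105), (114, 98), (117, 104), (120, 98), (123, 88), (126, 113), (129, 152), (132, 174), (135, 175), (138, 150), (141, 109), (144, 80), (147, 72), (150, 74), (153, 74), (156, 71), (159, 70), (162, 71), (165, 74), (168, 76), (171, 77), (174, 82)]
968
[231 232 233 232 232 230 221 208 177 148 126 119 117]
[ 68  80  99 107 109  99  82  62  46  33  28  27  28]
```

Travel is 24.9 mm with a 10.0 N pull, so the shutter is at half travel and steady. Handing in.

```bash
python3 -c "
from bench import *
print(sign_off())"
```

```text
the job is handed in; nothing more can be done
None
```

The gasket and flange are set on the block (flange aligned to about 1 mm) and the shutter is held steady at half travel (24.9 mm, 10 N); the job was handed in at about 31 s, but on the first flange try the fingertips caught and briefly lifted the gasket, so I set both down together and pressed the flange home with up to 38 N at the wrist, and I did not check the gasket's position separately after that.

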